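# Clamp a sensor housing and set its end cap a quarter turn off the bottom

### The job

First clamp the sensor housing: wind the fixture's handwheel clockwise by its upright handle until the sliding jaw touches the housing, and leave it closed. Then screw the housing's knurled end cap clockwise fully down until it bottoms out, back it off a quarter turn, and finish there with the fingers still gripping the cap around its rim, so that it cannot creep. Leave the other things on the bench where they are.

Things in the scene. Friction and masses are not known exactly. Their poses are not given: they have to be found in the camera images.
- fixture: Clamping fixture bolted to the bench: aluminium base plate 150 x 320 x 12 mm, long side along its y. Origin at the centre of the plate's underside, z up. In its frame the handwheel's upright axis is at x 0, y +90 mm (above a grey gearbox 66 x 66 mm, top 58 mm high) and the upright sensor housing (steel, 40 mm across, axis at x 0, y -90 mm) stands between a fixed jaw on its -y side and the sliding jaw on its +y side; both jaws are up to 56 mm wide and 50 mm high.
- handwheel (a joint): Angle (rad) that the handwheel still has to be wound until the jaw touches the housing: 0 = jaw touching (hard stop); it falls as the wheel turns clockwise seen from above. Starts between 2.2 and 4.0; open end at 5.0. Moves the jaw 7 mm per rad through a rack and pinion. Turning takes about 0.1 N m (about 3 N at the handle); the wheel stays where it is left.
- jaw (a joint): Gap (m) between the sliding jaw and the housing: 0 = touching. 0.007 x the handwheel angle.
- wheel_axis (a point): Point on the handwheel's upright axis, at the height of handle_grip (105 mm above the bench). The aluminium wheel is a disc 100 mm across whose rim top is 80 mm above the bench.
- handle_grip (a point): Grip point on the handwheel's upright black spinner handle: 17 mm across, 44 mm tall (81 to 125 mm above the bench), standing on the wheel 36 mm from its axis and turning freely on its own pin, so it can be held from above without turning the gripper. The point is on the handle's axis, 105 mm above the bench; it runs in a circle of radius 36 mm about wheel_axis. At handwheel 0 it lies on the fixture's -x side of the axis.
- cap_turn (a joint): Angle (rad) of the housing's end cap up from its bottom: 0 = bottomed out (hard stop); it falls as the cap turns clockwise seen from above, pi/2 = a quarter turn backed off. Starts between 2.6 and 4.2; upper end at 6.2. The cap sinks 1.0 mm per rad (6.3 mm a turn). Turning takes about 0.12 N m; the cap stays where it is left, and cannot be lifted off.
- end_cap: The end cap already started on the sensor housing's thread: round, knurled aluminium, 44 mm across, 29 mm tall, with a small dark rib on top running from the middle to the rim on its -x side. Origin on its axis at its underside, z up, turns with the cap; the underside is 66 mm above the bench when bottomed out, and 1 mm higher per rad. Nothing higher than 60 mm stands within 70 mm of its axis. A like cap standing on the bench is a spare.
- cap_grip (a point): Point on the cap's axis at half its height, 15 mm above its underside: the height to grip it from above by its rim, at any yaw.
- spare_cap: Spare cap, standing on the bench, not to be moved. Origin under its centre, 44 mm across, 29 mm tall.
- spare_housing: Spare sensor housing, loose, standing on the fixture's plate beside the jaw, not to be moved: 40 mm across, 60 mm tall. Origin under its centre.
- brush: Brush 160 mm long lying beyond the fixture, not to be moved. Origin at its middle.
- reel: Reel 60 mm across, 34 mm tall, beyond the fixture, not to be moved. Origin under its centre.
- wash_bottle: Bottle 56 mm across, 130 mm tall, at the left, not to be moved. Origin under its centre.
- multimeter: Black multimeter 150 x 75 x 34 mm at the right, not to be moved. Origin under its centre.
- screwdriver: Screwdriver 190 mm long lying at the left, not to be moved. Origin at its middle.

How it is judged (in metres and radians):
On the way, in this order (a step that is already met when the one before it is completed fails the run):
1. the sliding jaw touches the housing (gap under 1.5 mm) (value of joint jaw below 0.0015 m), for 0.2 s.
2. the cap is bottomed out (within 0.1 rad) with the jaw still closed (value of joint cap_turn below 0.1 rad and value of joint jaw below 0.0015 m), for 0.2 s.
At the end, for the whole second after the job is handed in: The cap is a quarter turn (1.57 rad, within 0.35 rad) up from its bottom and still, gripped around its rim by the fingers (contact force over 4 N, grasp point within 20 mm of cap_grip), and the jaw is still closed on the housing (gap under 1.5 mm) (value of joint cap_turn between 1.221 and 1.921 rad and velocity of joint cap_turn between -0.1 and 0.1 rad/s and contact force between the fingers and end_cap above 4 N and distance between the grasp point and cap_grip below 0.02 m and value of joint jaw below 0.0015 m); the arm keeps its last pose, push and grip.
It fails at once if any other thing on the bench (spare cap, spare housing, brush, reel, wash bottle, multimeter, screwdriver) is moved more than 30 mm (distance of any of spare_cap, spare_housing, brush, reel, wash_bottle, multimeter, screwdriver from where it was at the start of the episode above 0.03 m).
It also fails if it takes over 72 s, if anything falls off the work surface, if the arm or the gripper's body presses on something with over 40 N, if the wrist force passes 120 N, or if a joint passes its speed limit or range.

### The arm

A 6-joint arm with a two-finger parallel gripper is mounted at the origin on the work surface. World frame = base frame: x ahead of the robot, y to its left, z up, the work surface at z = 0. Lengths are in mm, angles in rad, forces in N, time in s.
With the tool pointing down it reaches from about 350 to 975 mm from the base axis. Payload 7.1 kg.
Tool frame: the origin (TCP) lies midway between the tips of the shut fingers; the grasp point (between the pads) lies 19 mm behind it; z points along the fingers, y is the line along which they close (so a half turn about z gives the same grasp; the last joint's range is limited). The gripper opens to 88 mm and grips with 3 to 60 N. Pads are 20 mm wide; open, the fingers measure 115 mm over their backs; the gripper's body (75 mm by 178 mm) begins 61 mm behind the grasp point.
Start: joints at [1.234, 0.423, 1.63, -0, 1.089, -0.019], TCP at [195.266, 593.697, 222.675] pointing down, gripper open.
Joint ranges: [-3, 3], [-0.9, 2.11], [0.09, 2.58], [-1.31, 4.45], [0.11, 2.69], [-2.54, 2.54]. Speed limits (rad/s): [2.39, 2.39, 3.01, 3.14, 3.14, 3.14].

### API

Orientations are given as a rotation vector (axis times angle).
In Python, from workcell import ctrl gives the robot as it stands. The module is installed in compiled form; this text tells all that it offers.
- The arm moves only by the tool servo_tool, never from a script. Its argument "increments" is a list of rows, each a list of 7 numbers: the shift along the world's x, y, z in cm, then the turn, a rotation vector about the world's x, y, z in degrees, then the opening, from -1 (shut) to 1 (fully open). A call has 1 to 20 rows; each row is the pose to reach, as a shift and turn from the pose commanded when the call began; what a row does not reach only later rows make up. A row lasts 1/12 s, in which the tool goes at most 41.7 mm and 7.16 degrees, less where a joint would pass 70% of its speed; a pose out of reach is approached as far as the arm can. A call with a gripper value outside its range is refused whole. The fingers move at their own pace and stop on an object; the grip force is fixed at half the most. Time passes only in rows, so rows that repeat a pose let the fingers close. It gives the time, the measured TCP pose, the force, the opening and the grip force at its end, in the units of the state.
- ctrl.get_obs(): the state, without advancing time (a new reading comes with each control period).
- ctrl.get_image(name): name is "side" or "top" or "wrist"; returns a dict with "image" (420x560x3 uint8, red, green, blue), "fx", "fy", "cx", "cy" (pixels), "k1" (the pictures are not rectified: a ray, as slopes to the right and down, at radius r is drawn at 1 + k1 r^2 times it, then the intrinsics apply), "extrinsics" (4x4, takes a point from camera to world coordinates); the wrist camera has in their place "tool_from_camera" (4x4, takes a point from camera to tool coordinates, whose origin is the TCP and whose axes are the flange's). Camera axes: x right, y up, looking along -z (the intrinsics and any distortion apply to the point x, -y, -z); pixel columns grow to the right and rows downward; lengths in mm; the calibration is good to about 2 mm. A picture is of the moment at which its call begins: read the wrist's pose just before it. There is no depth.
- ctrl.close_job(): hands the job in; it is judged then, once.
The state is a dict: "t": time; "qpos": joint angles; "qvel": joint speeds; "joint_torque": joint torques, N m; "ee_pos": TCP position; "orientation": TCP orientation; "ft_force": force on the tool from outside, world axes, zero at the start; "moment": the same for the moment, N m; "width": finger opening in mm; "grasp_force": force on a finger pad.
Only numpy, scipy, OpenCV 4.12 (cv2) and the standard library are available. Lean on these libraries where they do the work, as an engineer would, in place of code of your own. Each camera call takes 0.05 s, during which the arm holds its last target. There are 200 camera calls.

## Working session

There is one attempt and no reset: what is moved stays moved. The work goes in short steps, Python scripts to look and compute and a tool call to move; the robot and the scene stay as the last step left them, time stands still between calls to the robot, and variables do not carry over. Pictures are saved under pics/ and viewed, at most 10 in all, crops included, and the job is handed in when it is done.

Besides the shell and the picture viewer there is one more tool, called after "Call:" as name(argument=value, ...), one argument or row to a line, values as JSON. servo_tool: Moves the arm, as the interface text tells. Its arguments: {"type":"object","properties":{"increments":{"type":"array","items":{"type":"array","items":{"type":"number"}}}},"required":["increments"]}

```bash
mkdir -p pics
cat > h.py <<'E'
import numpy as np,cv2
from workcell import ctrl
from scipy.spatial.transform import Rotation as R
def grab(n):
    o=ctrl.get_obs(); d=ctrl.get_image(n)
    if 'extrinsics' in d: T=np.array(d['extrinsics'])
    else:
        W=np.eye(4);W[:3,:3]=R.from_rotvec(o['orientation']).as_matrix();W[:3,3]=o['ee_pos']
        T=W@np.array(d['tool_from_camera'])
    K=np.array([[d['fx'],0,d['cx']],[0,d['fy'],d['cy']],[0,0,1.]])
    return d['image'],K,d['k1'],T
def ray(c,u,v):
    _,K,k,T=c
    p=cv2.undistortPoints(np.array([[[u,v]]],float),K,np.array([k,0,0,0.]))[0,0]
    return T[:3,3],T[:3,:3]@np.array([p[0],-p[1],-1])
def onz(c,u,v,z):
    o,d=ray(c,u,v); return o+d*(z-o[2])/d[2]
def proj(c,P):
    _,K,k,T=c
    q=T[:3,:3].T@(np.array(P,float)-T[:3,3]); q=q*[1,-1,-1]
    return cv2.projectPoints(q.reshape(1,1,3),np.zeros(3),np.zeros(3),K,np.array([k,0,0,0.]))[0].ravel()
E
python3 - <<'E'
from h import *
for n in('top','side'):
    c=grab(n);cv2.imwrite(f'pics/{n}0.png',c[0][:,:,::-1]);print(n,c[1].diagonal(),c[2],c[3].round(2))
print(ctrl.get_obs())
E
```

```text
top [409.62135014 409.62135014   1.        ] 0.03759851280643994 [[ 2.00000e-02  9.90000e-01 -1.10000e-01  4.82530e+02]
 [-1.00000e+00  2.00000e-02  0.00000e+00 -5.01000e+00]
 [ 1.00000e-02  1.10000e-01  9.90000e-01  1.14854e+03]
 [ 0.00000e+00  0.00000e+00  0.00000e+00  1.00000e+00]]
side [532.79106553 532.79106553   1.        ] -0.16269037189004174 [[ 9.90000e-01  9.00000e-02 -7.00000e-02  5.11880e+02]
 [-1.10000e-01  6.80000e-01 -7.30000e-01 -1.00431e+03]
 [-2.00000e-02  7.30000e-01  6.80000e-01  1.04168e+03]
 [ 0.00000e+00  0.00000e+00  0.00000e+00  1.00000e+00]]
{'t': 0.1, 'qpos': array([ 1.23400124e+00,  4.23752663e-01,  1.63059888e+00,  3.08030647e-05,
        1.08861503e+00, -1.90236384e-02]), 'qvel': array([ 0.00087056, -0.00305637, -0.00167064,  0.00062459,  0.00167388,
        0.00248002]), 'joint_torque': array([ 7.38929702e-05, -5.45610988e+01, -2.74326235e+01,  6.45866082e-02,
        1.88184780e-02, -2.02791836e-05]), 'ee_pos': array([195.09741515, 593.24181454, 221.99255247]), 'orientation': array([-4.97036053e-01, -3.10175091e+00,  2.11632275e-03]), 'ft_force': array([ 0.92527518, -0.26771041, -0.96986   ]), 'moment': array([0.04868617, 0.03106656, 0.01263763]), 'grasp_force': 0.0, 'width': 87.9040378117434}
```

View pics/top0.png

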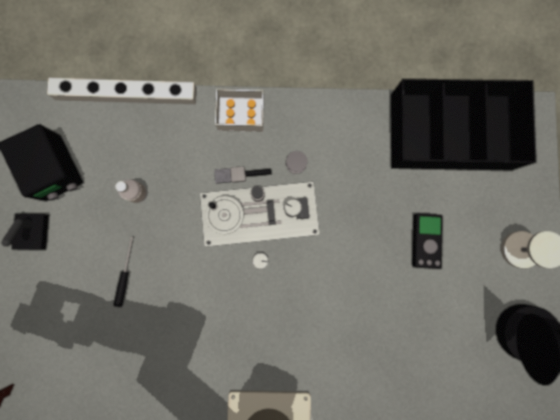

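View pics/side0.png

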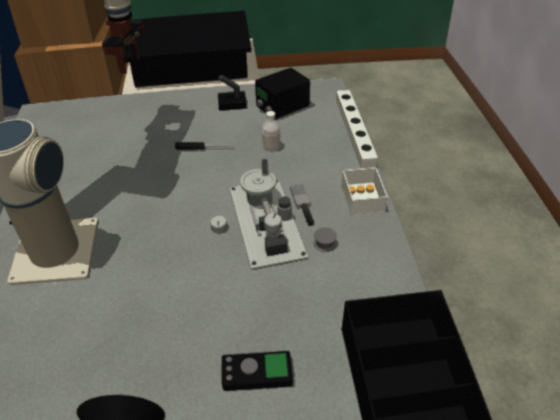

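The top view shows the wheel at about (224,215), the handle at (212,205), the cap at (293,207), the spare housing at (257,192) and the spare cap at (260,261). The side view shows the cap at about (272,228) and the handle top at (265,165). I'll zoom in and compute positions.

Run:
```python
from h import *
c=grab('top')
im=c[0]
a=cv2.resize(im[175:255,190:330,::-1],None,fx=5.5,fy=5.5,interpolation=cv2.INTER_CUBIC)
s=grab('side'); b=cv2.resize(s[0][150:275,200:340,::-1],None,fx=4.4,fy=4.4,interpolation=cv2.INTER_CUBIC)
cv2.imwrite('pics/topc.png',np.clip(a*1.2,0,255).astype('uint8'));cv2.imwrite('pics/sidec.png',np.clip(b*1.4,0,255).astype('uint8'))
# plate mask
g=cv2.cvtColor(im,cv2.COLOR_RGB2GRAY); m=(g[175:255,190:330]>140).astype('uint8')
cs,_=cv2.findContours(cv2.morphologyEx(m,cv2.MORPH_CLOSE,np.ones((7,7))),0,2); k=max(cs,key=cv2.contourArea)
r=cv2.minAreaRect(k);print(r)
P=np.array([onz(c,u+190,v+175,12) for u,v in cv2.boxPoints(r)]);print(P.round(1),P.mean(0),np.linalg.norm(np.roll(P,1,0)-P,axis=1))
print('wheel',onz(c,224,215,80),'handle',onz(c,212,205,125),'cap',onz(c,293,207,98))
```

```text
((69.02764892578125, 38.600589752197266), (55.11964797973633, 117.92242431640625), 84.0938491821289)
[[ 638.6  213.4   12. ]
 [ 680.1 -114.1   12. ]
 [ 526.6 -131.5   12. ]
 [ 486.6  191.5   12. ]] [582.95810584  39.82551226  12.        ] [153.55318928 330.10733163 154.41450238 325.46556437]
wheel [570.773093   128.95908151  80.        ] handle [591.59385362 154.22122986 125.        ] cap [593.72154162 -50.31131799  98.        ]
```

View pics/topc.png

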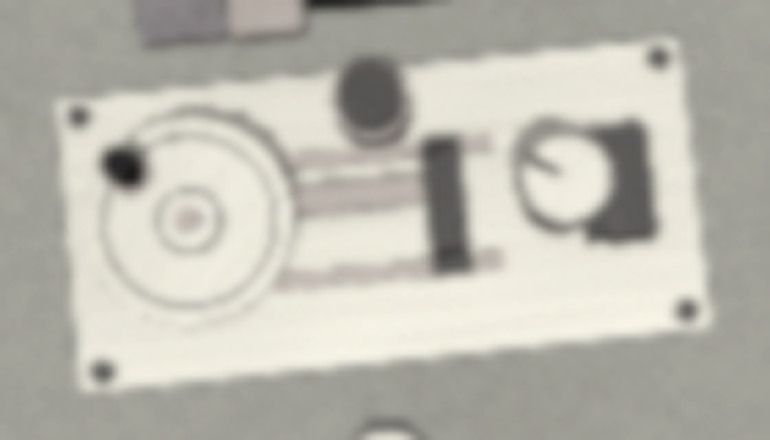

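View pics/sidec.png

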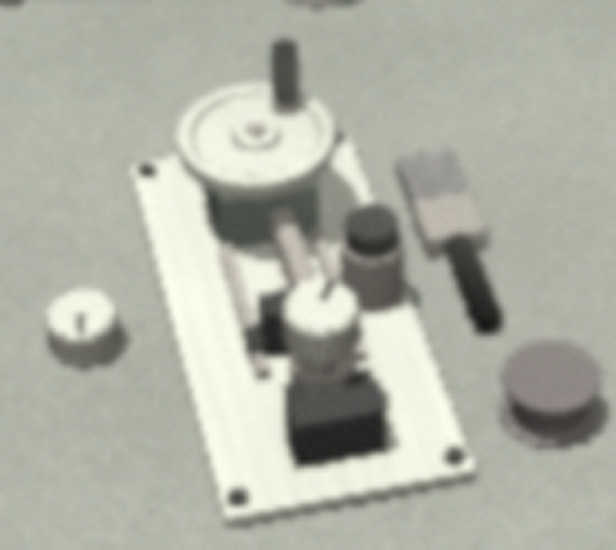

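The zoomed top crop gives the wheel hub at (189,220), the handle top at (126,165) and the cap centre at (568,178), with its rib pointing up-left. In the side crop the hub is at (257,130) and the cap top at (321,303). The wheel needs about 3.9 rad. I'll triangulate the points now.

Run:
```python
from h import *
t=grab('top');s=grab('side')
T=lambda u,v:(190+(u+.5)/5.5-.5,175+(v+.5)/5.5-.5)
S=lambda u,v:(200+(u+.5)/4.4-.5,150+(v+.5)/4.4-.5)
def tri(a,b):
    o1,d1=ray(t,*T(*a));o2,d2=ray(s,*S(*b));d1/=np.linalg.norm(d1);d2/=np.linalg.norm(d2)
    k=np.linalg.lstsq(np.c_[d1,-d2],o2-o1,rcond=None)[0];p,q=o1+k[0]*d1,o2+k[1]*d2
    return ((p+q)/2).round(1),np.linalg.norm(p-q).round(1)
for n,a,b,z in(('hub',(189,220),(257,130),84),('cap',(568,178),(321,303),99),('hand',(123,163),(286,46),125)):
    print(n,tri(a,b),onz(t,*T(*a),z).round(1),onz(s,*S(*b),z).round(1))
sc=[(79,116),(658,57),(686,310),(103,372)]
P=np.array([onz(t,*T(*a),13) for a in sc]);c=P.mean(0);y=(P[0]+P[3]-P[1]-P[2])[:2];y/=np.linalg.norm(y);print(P.round(1),c,y,'wheel',c[:2]+90*y,'cap',c[:2]-90*y)
```

```text
hub (array([573. , 128.7,  84. ]), np.float64(2.9)) [571.5 128.6  84. ] [574.5 128.8  84. ]
cap (array([594.9, -49.8, 101.7]), np.float64(2.9)) [593.7 -49.9  99. ] [596.5 -46.9  99. ]
hand (array([594.9, 153.8, 129.5]), np.float64(3.6)) [593.5 154.4 125. ] [597.1 159.7 125. ]
[[ 629.2  195.    13. ]
 [ 665.8  -98.4   13. ]
 [ 537.3 -114.1   13. ]
 [ 500.2  177.9   13. ]] [583.10332234  40.07403067  13.        ] [-0.12497145  0.99216034] wheel [571.85589212 129.36846114] cap [594.35075256 -49.2203998 ]
```

Call:
servo_tool(
  increments=[
    [3,-3.3,0,0,0,0,1],
    [6,-6.5,0,0,0,0,1],
    [9,-9.8,0,0,0,0,1],
    [12,-13.1,0,0,0,0,1],
    [15,-16.4,0,0,0,0,1],
    [18,-19.6,0,0,0,0,1],
    [21,-22.9,0,0,0,0,1],
    [24,-26.2,0,0,0,0,1],
    [27,-29.5,0,0,0,0,1],
    [30,-32.7,0,0,0,0,1],
    [33,-36,0,0,0,0,1],
    [36,-39.3,0,0,0,0,1],
    [38.5,-42,0,0,0,0,1],
    [40.1,-43.8,0,0,0,0,1],
    [40.1,-43.8,0,0,0,0,1],
    [40.1,-43.8,0,0,0,0,1],
  ],
)

```text
t: 1.63
ee_pos: [598.0, 153.3, 222.5]
orientation: [0.503, 3.1, -0.0]
ft_force: [-0.0, 0.4, -0.1]
width: 88.1
grasp_force: 0.0
```

Run:
```python
from h import *
o=ctrl.get_obs();print(o['t'],o['ee_pos'],o['qpos'],o['qvel'],o['ft_force'],o['moment'])
c=grab('wrist');im=c[0][:,:,::-1].copy()
for P in((572.5,129,84),(596.1,156.2,125),(594.7,-49.5,99)):
    print(proj(c,P))
    u,v=proj(c,P).astype(int);cv2.drawMarker(im,(int(u),int(v)),(0,0,255),0,10,1)
cv2.imwrite('pics/w1.png',im)
```

```text
1.6333 [598.00497671 153.28732832 222.45753303] [ 2.31786451e-01  4.11979166e-01  1.64804244e+00 -3.05933305e-04
  1.08109444e+00 -1.01706048e+00] [ 0.06091099 -0.02079057  0.04610329  0.02028413  0.00309391  0.03643699] [-0.02996688  0.39424542 -0.12626186] [-0.00526338  0.06438733 -0.00412969]
[241.30132617 177.07757171]
[279.67769094 203.98135826]
[ 59.05525254 266.25172051]
```

View pics/w1.png

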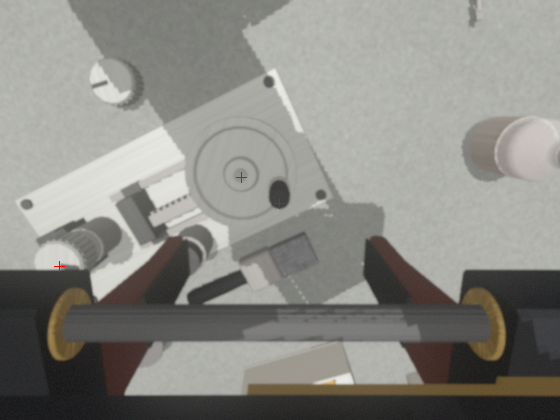

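The wrist view has the hub at (241,174) and the handle top at about (279,200), both within a few pixels of my predictions. The cap top is at about (61,254). Next I descend on the handle and grip it.

Call:
servo_tool(
  increments=[
    [-0.1,0.1,-2,0,0,0,1],
    [-0.1,0.1,-5,0,0,0,1],
    [-0.1,0.1,-8,0,0,0,1],
    [-0.1,0.1,-11,0,0,0,1],
    [-0.1,0.1,-12.5,0,0,0,1],
    [-0.1,0.1,-13.3,0,0,0,1],
    [-0.1,0.1,-13.3,0,0,0,1],
    [-0.1,0.1,-13.3,0,0,0,-1],
    [-0.1,0.1,-13.3,0,0,0,-1],
    [-0.1,0.1,-13.3,0,0,0,-1],
    [-0.1,0.1,-13.3,0,0,0,-1],
    [-0.1,0.1,-13.3,0,0,0,-1],
    [-0.1,0.1,-13.3,0,0,0,-1],
    [-0.1,0.1,-13.3,0,0,0,-1],
    [-0.1,0.1,-13.3,0,0,0,-1],
    [-0.1,0.1,-13.3,0,0,0,-1],
  ],
)

```text
t: 3.02
ee_pos: [595.3, 156.6, 89.7]
orientation: [-0.497, -3.102, 0.0]
ft_force: [-0.3, -0.6, 0.4]
width: 31.6
grasp_force: 0.0
```

Run:
```python
import numpy as np
c=np.array([57.2,12.9]);a0=49
for s,e in((0,108),(108,240)):
    p0=c+3.6*np.array([np.cos(np.radians(a0-s)),np.sin(np.radians(a0-s))])
    print([[round(float(x),2) for x in (c+3.6*np.array([np.cos(r),np.sin(r)])-p0)] for r in np.radians(a0-np.linspace(s,e,19)[1:])])
```

```text
[[0.27, -0.26], [0.51, -0.55], [0.72, -0.86], [0.9, -1.2], [1.04, -1.54], [1.15, -1.91], [1.21, -2.28], [1.24, -2.65], [1.22, -3.03], [1.17, -3.4], [1.08, -3.77], [0.95, -4.12], [0.79, -4.46], [0.59, -4.78], [0.36, -5.08], [0.09, -5.35], [-0.2, -5.59], [-0.51, -5.8]]
[[-0.41, -0.21], [-0.84, -0.37], [-1.29, -0.47], [-1.75, -0.51], [-2.21, -0.5], [-2.66, -0.42], [-3.11, -0.29], [-3.53, -0.1], [-3.92, 0.14], [-4.28, 0.42], [-4.6, 0.76], [-4.87, 1.13], [-5.1, 1.53], [-5.27, 1.95], [-5.39, 2.4], [-5.45, 2.86], [-5.45, 3.32], [-5.39, 3.77]]
```

Call:
servo_tool(
  increments=[
    [0,0,0,0,0,0,-1],
    [0,0,0,0,0,0,-1],
    [0,0,0,0,0,0,-1],
    [0,0,0,0,0,0,-1],
    [0,0,0,0,0,0,-1],
    [0,0,0,0,0,0,-1],
    [0.27,-0.26,0,0,0,0,-1],
    [0.51,-0.55,0,0,0,0,-1],
    [0.51,-0.55,0,0,0,0,-1],
    [0.51,-0.55,0,0,0,0,-1],
  ],
)

```text
t: 3.85
ee_pos: [600.9, 151.1, 89.7]
orientation: [0.497, 3.101, 0.0]
ft_force: [1.0, 1.7, -1.5]
width: 16.6
grasp_force: 30.0
```

Call:
servo_tool(
  increments=[
    [0.21,-0.31,0,0,0,0,-1],
    [0.39,-0.65,0,0,0,0,-1],
    [0.53,-0.99,0,0,0,0,-1],
    [0.64,-1.36,0,0,0,0,-1],
    [0.7,-1.73,0,0,0,0,-1],
    [0.73,-2.1,0,0,0,0,-1],
    [0.71,-2.48,0,0,0,0,-1],
    [0.66,-2.85,0,0,0,0,-1],
    [0.57,-3.22,0,0,0,0,-1],
    [0.44,-3.57,0,0,0,0,-1],
    [0.28,-3.91,0,0,0,0,-1],
    [0.08,-4.23,0,0,0,0,-1],
    [-0.15,-4.53,0,0,0,0,-1],
    [-0.42,-4.8,0,0,0,0,-1],
    [-0.71,-5.04,0,0,0,0,-1],
    [-1.02,-5.25,0,0,0,0,-1],
    [-1.02,-5.25,0,0,0,0,-1],
  ],
)

```text
t: 5.27
ee_pos: [591.4, 97.0, 89.7]
orientation: [0.496, 3.099, -0.002]
ft_force: [5.1, -5.7, -4.9]
width: 16.5
grasp_force: 30.0
```

Call:
servo_tool(
  increments=[
    [-0.41,-0.21,0,0,0,0,-1],
    [-0.84,-0.37,0,0,0,0,-1],
    [-1.29,-0.47,0,0,0,0,-1],
    [-1.75,-0.51,0,0,0,0,-1],
    [-2.21,-0.5,0,0,0,0,-1],
    [-2.66,-0.42,0,0,0,0,-1],
    [-3.11,-0.29,0,0,0,0,-1],
    [-3.53,-0.1,0,0,0,0,-1],
    [-3.92,0.14,0,0,0,0,-1],
    [-4.28,0.42,0,0,0,0,-1],
    [-4.6,0.76,0,0,0,0,-1],
    [-4.87,1.13,0,0,0,0,-1],
    [-5.1,1.53,0,0,0,0,-1],
    [-5.1,1.53,0,0,0,0,-1],
  ],
)

```text
t: 6.43
ee_pos: [539.5, 115.4, 89.7]
orientation: [0.496, 3.101, 0.002]
ft_force: [4.4, 3.8, -7.0]
width: 16.6
grasp_force: 30.0
```

Call:
servo_tool(
  increments=[
    [-0.1,0.2,0,0,0,0,-1],
    [-0.17,0.42,0,0,0,0,-1],
    [-0.24,0.65,0,0,0,0,-1],
    [-0.29,0.87,0,0,0,0,-1],
    [-0.32,1.1,0,0,0,0,-1],
    [-0.35,1.33,0,0,0,0,-1],
    [-0.35,1.33,0,0,0,0,-1],
  ],
)

```text
t: 7.02
ee_pos: [537.0, 124.2, 89.7]
orientation: [0.492, 3.1, -0.008]
ft_force: [10.5, -24.9, -6.7]
width: 16.3
grasp_force: 30.0
```

Call:
servo_tool(
  increments=[
    [0,-0.2,0,0,0,0,-1],
    [0,-0.2,0,0,0,0,0],
    [0,-0.2,0,0,0,0,0.5],
    [0,-0.2,0,0,0,0,1],
    [0,-0.2,0,0,0,0,1],
    [0,-0.2,0,0,0,0,1],
    [0,-0.2,0,0,0,0,1],
    [0,-0.2,0,0,0,0,1],
    [0,-0.2,3,0,0,0,1],
    [0,-0.2,6,0,0,0,1],
    [0.5,-2,9,0,0,6,1],
    [1.5,-4.5,12,0,0,12,1],
    [2.5,-7.5,13,0,0,19,1],
    [3.5,-10.5,13,0,0,26,1],
    [4.5,-13.5,13,0,0,33,1],
    [5.3,-16,13,0,0,40,1],
    [5.9,-17.7,13,0,0,46,1],
    [5.9,-17.7,13,0,0,50,1],
    [5.9,-17.7,13,0,0,50,1],
    [5.9,-17.7,13,0,0,50,1],
  ],
)

```text
t: 8.68
ee_pos: [594.4, -49.7, 219.5]
orientation: [0.856, -3.022, -0.001]
ft_force: [-0.1, 0.2, 0.2]
width: 88.0
grasp_force: 0.0
```

Run:
```python
from h import *
o=ctrl.get_obs();print(o['t'],o['ee_pos'],o['qpos'],abs(o['qvel']).max(),o['ft_force'])
c=grab('wrist');im=c[0][:,:,::-1].copy();np.save('w2.npy',im)
for P in((572,129,84),(536.5,124.5,125),(594.5,-49.5,99)):
    print(proj(c,P))
    u,v=proj(c,P).astype(int);cv2.drawMarker(im,(int(u),int(v)),(0,0,255),0,10,1)
cv2.imwrite('pics/w2.png',im)
```

```text
8.6833 [594.37340658 -49.70681871 219.47436445] [-1.03481858e-01  3.85460091e-01  1.69717922e+00  2.08237603e-04
  1.05955901e+00 -2.22649765e+00] 0.01597274519675735 [-0.07646446  0.20313647  0.21680156]
[452.03612912 274.59645944]
[501.39536055 259.93682099]
[276.19735687 200.95625966]
```

View pics/w2.png

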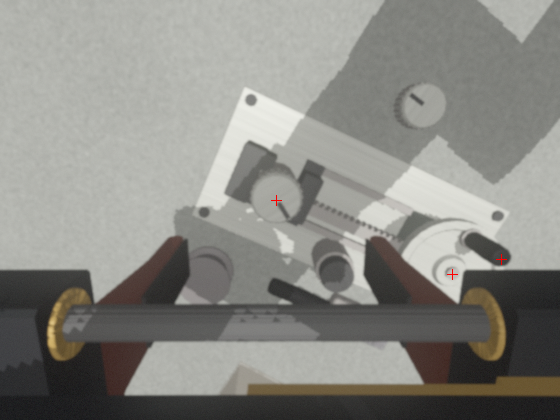

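The cap top is at (277,198), within 3 px of my prediction. The jaw is against the housing and the handle is on the -x side. Now I descend and grip the cap.

Call:
servo_tool(
  increments=[
    [0,0,-3,0,0,0,1],
    [0,0,-6,0,0,0,1],
    [0,0,-9,0,0,0,1],
    [0,0,-12,0,0,0,1],
    [0,0,-14,0,0,0,1],
    [0,0,-15.3,0,0,0,1],
    [0,0,-15.3,0,0,0,1],
    [0,0,-15.3,0,0,0,-1],
    [0,0,-15.3,0,0,0,-1],
    [0,0,-15.3,0,0,0,-1],
    [0,0,-15.3,0,0,0,-1],
    [0,0,-15.3,0,0,0,-1],
    [0,0,-15.3,0,0,0,-1],
    [0,0,-15.3,0,0,0,-1],
    [0,0,-15.3,0,0,0,-1],
    [0,0,-15.3,0,0,0,-1],
    [0,0,-15.3,0,0,0,-1],
    [0,0,-15.3,0,0,0,-1],
  ],
)

```text
t: 10.23
ee_pos: [594.7, -49.5, 67.0]
orientation: [-0.86, 3.021, 0.0]
ft_force: [-2.8, 1.9, 5.5]
width: 43.4
grasp_force: 30.0
```

```bash
python3 -c "
from h import *
o=ctrl.get_obs();print(o['ee_pos'],o['qpos'],o['ft_force'],o['moment'],o['width'],o['grasp_force'])"
```

```text
[594.6927102  -49.52918229  67.01772141] [-1.03146935e-01  5.94006752e-01  1.77870983e+00  3.06919910e-04
  7.68854399e-01 -2.22894281e+00] [-2.7792981   1.94355489  5.47265379] [ 0.36630979  0.37023003 -0.09737292] 43.42352809447114 30.000922679901123
```

Call:
servo_tool(
  increments=[
    [0,0,-0.01,0,0,-6,-1],
    [0,0,-0.02,0,0,-12,-1],
    [0,0,-0.03,0,0,-18,-1],
    [0,0,-0.04,0,0,-24,-1],
    [0,0,-0.05,0,0,-30,-1],
    [0,0,-0.06,0,0,-36,-1],
    [0,0,-0.07,0,0,-42,-1],
    [0,0,-0.08,0,0,-48,-1],
    [0,0,-0.1,0,0,-54,-1],
    [0,0,-0.11,0,0,-60,-1],
    [0,0,-0.12,0,0,-66,-1],
    [0,0,-0.13,0,0,-72,-1],
    [0,0,-0.14,0,0,-78,-1],
    [0,0,-0.15,0,0,-84,-1],
    [0,0,-0.16,0,0,-90,-1],
    [0,0,-0.17,0,0,-96,-1],
    [0,0,-0.18,0,0,-102,-1],
    [0,0,-0.19,0,0,-108,-1],
    [0,0,-0.2,0,0,-114,-1],
    [0,0,-0.21,0,0,-120,-1],
  ],
)

```text
t: 11.9
ee_pos: [593.9, -50.9, 64.9]
orientation: [-2.191, -2.251, 0.004]
ft_force: [-5.6, -4.9, 8.3]
width: 43.4
grasp_force: 30.0
```

```bash
cat > st.py <<'E'
from h import *
o=ctrl.get_obs();print(o['ee_pos'],o['qpos'].round(3),o['ft_force'].round(1),o['moment'].round(3),o['width'],o['grasp_force'])
E
python3 st.py
```

```text
[593.86248087 -50.91840007  64.88351481] [-0.105  0.597  1.78  -0.003  0.766 -0.13 ] [-5.6 -4.9  8.3] [-1.012  0.918  0.128] 43.443204576231 29.996374547481537
```

Call:
servo_tool(
  increments=[
    [0,0,-0.01,0,0,-6,-1],
    [0,0,-0.02,0,0,-12,-1],
    [0,0,-0.03,0,0,-18,-1],
    [0,0,-0.04,0,0,-24,-1],
    [0,0,-0.05,0,0,-30,-1],
    [0,0,-0.06,0,0,-36,-1],
    [0,0,-0.07,0,0,-42,-1],
    [0,0,-0.08,0,0,-48,-1],
    [0,0,-0.1,0,0,-54,-1],
    [0,0,-0.11,0,0,-60,-1],
    [0,0,-0.12,0,0,-66,-1],
    [0,0,-0.13,0,0,-72,-1],
    [0,0,-0.14,0,0,-78,-1],
    [0,0,-0.15,0,0,-84,-1],
    [0,0,-0.16,0,0,-90,-1],
    [0,0,-0.17,0,0,-96,-1],
    [0,0,-0.17,0,0,-96,-1],
  ],
)

```text
t: 13.32
ee_pos: [592.9, -49.9, 63.1]
orientation: [3.139, -0.124, -0.006]
ft_force: [-7.0, -1.5, 10.9]
width: 43.8
grasp_force: 30.0
```

```bash
python3 st.py
```

```text
[592.91551104 -49.93208861  63.14200576] [-1.040e-01  5.990e-01  1.781e+00 -1.000e-03  7.650e-01  1.546e+00] [-7.  -1.5 10.9] [-0.117  1.349 -0.133] 43.765229604188725 30.003056824207306
```

Call:
servo_tool(
  increments=[
    [0,0,-0.01,0,0,-4,-1],
    [0,0,-0.01,0,0,-8,-1],
    [0,0,-0.02,0,0,-12,-1],
    [0,0,-0.02,0,0,-15,-1],
    [0,0,-0.02,0,0,-15,-1],
  ],
)

```text
t: 13.73
ee_pos: [593.0, -49.7, 63.0]
orientation: [3.096, -0.528, -0.005]
ft_force: [-7.2, 0.6, 10.6]
width: 43.7
grasp_force: 30.0
```

```bash
python3 st.py
```

```text
[592.96329134 -49.7069446   62.95564336] [-0.103  0.6    1.781 -0.     0.764  1.805] [-7.2  0.6 10.6] [ 0.168  1.316 -0.11 ] 43.676448612402744 30.00238984823227
```

Call:
servo_tool(
  increments=[
    [0,0,-0.01,0,0,-3,-1],
    [0,0,-0.01,0,0,-6,-1],
    [0,0,-0.01,0,0,-8,-1],
    [0,0,-0.01,0,0,-8,-1],
  ],
)

```text
t: 14.07
ee_pos: [593.3, -49.8, 62.9]
orientation: [3.052, -0.739, -0.004]
ft_force: [-6.7, 0.1, 9.4]
width: 43.7
grasp_force: 30.0
```

```bash
python3 st.py
```

```text
[593.31434991 -49.76955232  62.85489787] [-1.030e-01  6.000e-01  1.781e+00 -1.000e-03  7.630e-01  1.943e+00] [-6.7  0.1  9.4] [0.115 1.128 0.512] 43.71738513731601 30.002024173736572
```

Call:
servo_tool(
  increments=[
    [0,0,0,0,0,-3,-1],
    [0,0,0,0,0,-5,-1],
    [0,0,0,0,0,-5,-1],
    [0,0,0,0,0,-5,-1],
  ],
)

```text
t: 14.4
ee_pos: [594.8, -50.6, 62.9]
orientation: [3.018, -0.867, 0.001]
ft_force: [-2.0, -5.0, 4.9]
width: 43.8
grasp_force: 30.0
```

```bash
python3 st.py
python3 - <<'E'
from h import *
c=grab('wrist');im=c[0][:,:,::-1].copy()
P=np.array((594.5,-49.5,95.));f=np.array((.992,.125,0))
for q in(P,P-22*f): cv2.circle(im,tuple(int(x) for x in proj(c,q)),3,(0,0,255),1)
print(proj(c,P),proj(c,P-22*f)); np.save('w3.npy',c[0])
u,v=[int(x) for x in proj(c,P)]
k=cv2.resize(im[max(0,v-75):v+75,max(0,u-100):u+100],None,fx=4,fy=4,interpolation=cv2.INTER_CUBIC)
cv2.imwrite('pics/w3.png',k)
E
```

```text
[594.82264407 -50.5946315   62.90744303] [-1.040e-01  6.010e-01  1.779e+00 -2.000e-03  7.610e-01  2.028e+00] [-2.  -5.   4.9] [-0.886  0.47   0.56 ] 43.823147323698485 30.001077353954315
[273.16416164 288.41825437] [306.03156713 324.81494269]
```

View pics/w3.png

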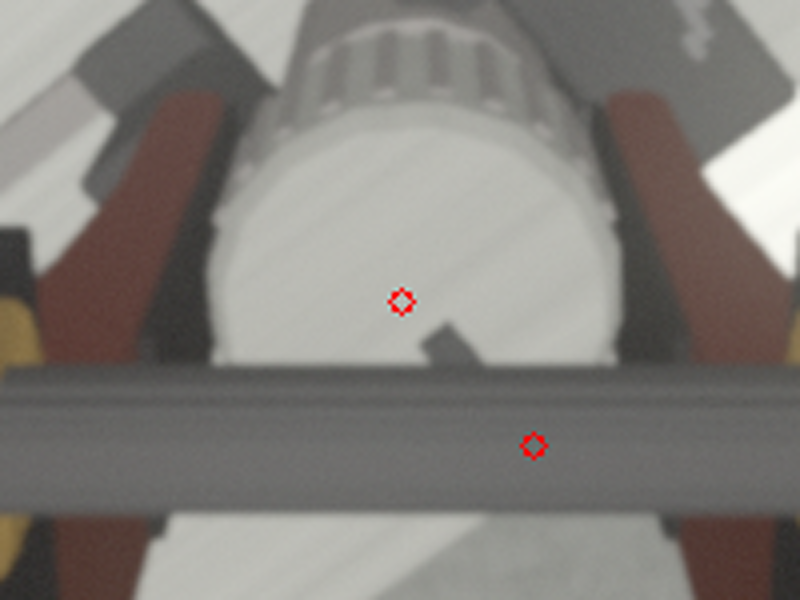

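The rib's inner end is at crop (450,345), pointing along the predicted bottomed direction, and the moment saturates. The cap is bottomed, so I'll back off a quarter turn plus a little for wind-up.

Call:
servo_tool(
  increments=[
    [0,0,0,0,0,5,-1],
    [0,0,0.01,0,0,11,-1],
    [0,0,0.02,0,0,17,-1],
    [0,0,0.03,0,0,23,-1],
    [0,0,0.04,0,0,29,-1],
    [0,0,0.05,0,0,35,-1],
    [0,0,0.06,0,0,41,-1],
    [0,0,0.07,0,0,47,-1],
    [0,0,0.08,0,0,53,-1],
    [0,0,0.1,0,0,59,-1],
    [0,0,0.11,0,0,65,-1],
    [0,0,0.12,0,0,71,-1],
    [0,0,0.13,0,0,77,-1],
    [0,0,0.14,0,0,83,-1],
    [0,0,0.15,0,0,89,-1],
    [0,0,0.15,0,0,93,-1],
    [0,0,0.15,0,0,93,-1],
    [0,0,0.15,0,0,93,-1],
    [0,0,0.15,0,0,93,-1],
  ],
)

```text
t: 16.03
ee_pos: [594.4, -49.1, 64.4]
orientation: [-2.708, -1.59, -0.0]
ft_force: [-3.7, 2.6, 7.9]
width: 43.4
grasp_force: 30.0
```

```bash
python3 st.py
python3 - <<'E'
from h import *
c=grab('wrist');im=c[0][:,:,::-1].copy()
P=np.array((594.5,-49.5,97.));f=np.array((.992,.125,0));l=np.array((-.125,.992,0))
print(proj(c,P))
for q,k in((P,0),(P-22*f,0),(P-22*l,255),(P+22*l,255)): print(proj(c,q)); cv2.circle(im,tuple(int(x) for x in proj(c,q)),3,(k,0,255),1)
u,v=[int(x) for x in proj(c,P)]
k=cv2.resize(im[max(0,v-75):v+75,max(0,u-100):u+100],None,fx=4,fy=4,interpolation=cv2.INTER_CUBIC)
cv2.imwrite('pics/w4.png',k)
t=grab('top')[0][175:255,190:330,::-1]
cv2.imwrite('pics/t4.png',cv2.resize(t,None,fx=5.5,fy=5.5,interpolation=cv2.INTER_CUBIC))
E
```

```text
[594.42864136 -49.05280627  64.38616995] [-1.03e-01  5.98e-01  1.78e+00  1.00e-03  7.65e-01  4.05e-01] [-3.7  2.6  7.9] [0.435 0.6   0.086] 43.35563208751199 30.00103622674942
[277.89743825 287.61810071]
[277.89743825 287.61810071]
[235.72442289 315.81440334]
[308.64531075 325.6192888 ]
[245.18811909 247.22290557]
```

View pics/w4.png

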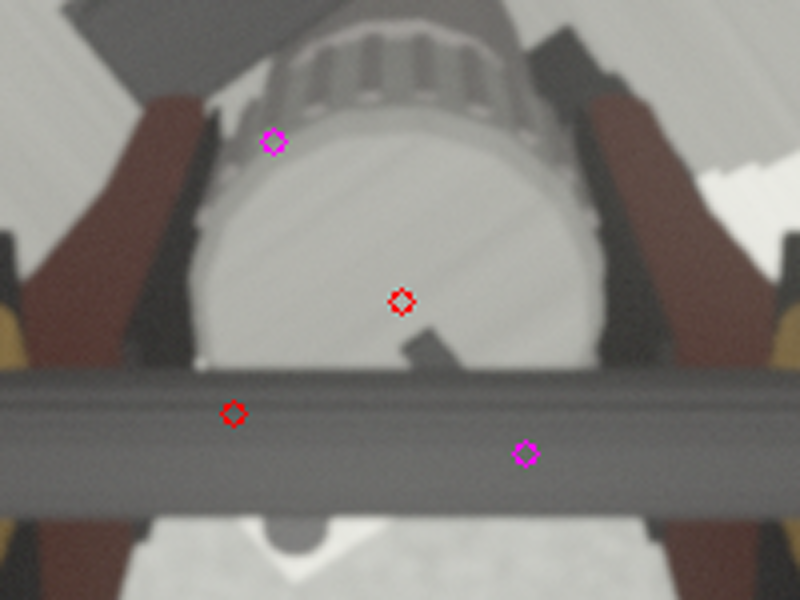

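View pics/t4.png

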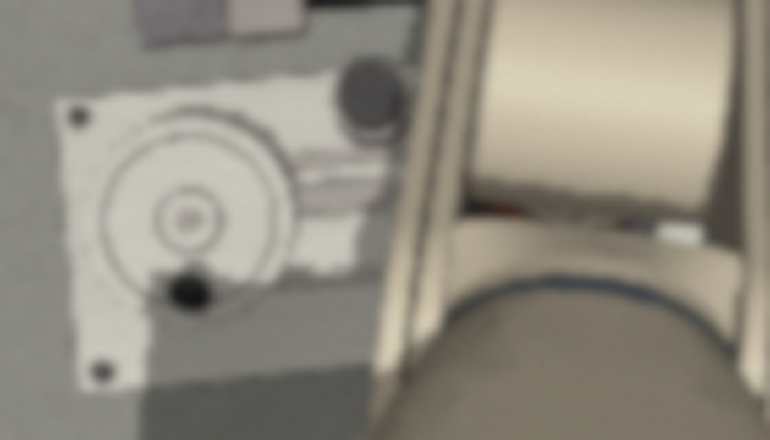

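The rib's inner end is at (432,345), pointing a quarter turn counter-clockwise from the bottomed direction. The handle is at (190,292), on the wheel's -x side, so the jaw is closed. Handing in.

```bash
python3 -c "
from workcell import ctrl
print(ctrl.close_job())"
```

```text
the job is handed in; nothing more can be done
None
```

I handed the job in at about 16 s: the jaw is closed on the housing, and the cap was bottomed out, backed off about a quarter turn, and is still gripped at 30 N. The final pictures and force readings agree, but no verdict came back.

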